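Fit drive flanges to a run-in stand and switch it over

ROBOT

A 7-joint arm with a two-finger parallel gripper is mounted at the origin on a cart in front of the work surface, level with it; the furniture and walls round the work are solid. World frame = base frame: x ahead of the robot, y to its left, z up, the work surface at z = 0. Lengths are in m, angles in rad, forces in N, time in s.
With the tool pointing down it reaches from about 0.425 to 0.95 m from the base axis. Payload 4.7 kg.
Tool frame: the origin (TCP) lies on the centre line of the jaws, within the pads' length; the fingertips stand robot.nose_length ahead of it and the grasp point (between the pads) lies 8 mm behind it (robot.nose_length is the distance from the TCP to the fingertips, in m); z points along the fingers, x is the direction in which the jaws open and shut, and the axes are right-handed (so a half turn about z gives the same grasp; the last joint's range is limited). The gripper opens to 85 mm and grips with 20 to 120 N. Pads are 22 mm wide; open, the fingers measure 114 mm over their backs; the gripper's body (76 mm by 85 mm) begins 54 mm behind the grasp point. The pads swing forward as they close: fully open they stand 13 mm farther back than shut.
Start: joints at [-1.236, 0.469, -0.049, 1.532, 0.024, 1.141, -0.082], TCP at [0.24, 0.631, 0.242] pointing down, gripper open.
Joint ranges: [-2.59, 2.59], [-0.33, 1.99], [-1.39, 1.29], [0.1, 2.45], [-1.04, 4.18], [0.21, 1.99], [-2.66, 2.66]. Speed limits (rad/s): [2.57, 2.57, 3.14, 3.14, 3.14, 3.14, 3.14].

INTERFACE

Orientations are given as [roll, pitch, yaw] about the fixed x, y, z axes, in that order (R = Rz(yaw) Ry(pitch) Rx(roll)).
In Python, from plant import robot gives the robot as it stands. Calls block until the motion is done:
- robot.goto(position, orientation): joint-space move of the TCP to a pose.
- robot.move_straight(position, vel=0.15, attitude=None, contact_N=None): straight line of the TCP; attitude=None keeps the orientation; vel is the mean speed in m/s. With contact_N (N) it stops when the force on the tool has changed by that much, and returns True; else False.
- robot.move_joints(angles): joint-space move.
- robot.grip(opening, strength=None): opening from 0.0 (shut) to 1.0 (fully open); strength is the grip in N (None keeps the last); returns when the fingers have stopped.
- robot.sleep(seconds).
- robot.inverse_kinematics(position, orientation): joint angles nearest the present ones, or None.
- robot.sense(): the state.
- robot.grab_frame(name): name is "scene" or "top"; returns a dict with "image" (420x560x3 uint8, red, green, blue), "range_z" (420x560 float32, m along the optical axis (not along the pixel's ray), 0 where there is no reading), "fx", "fy", "cx", "cy" (pixels), "R" (3x3) and "t" (3): a world point X has camera coordinates R X + t. Camera axes: x right, y down, z forward; pixel columns grow to the right and rows downward; lengths in m; the calibration is good to about 2 mm. A picture is of the moment at which its call begins.
A pose or a line that the arm cannot do raises robot.IKError and nothing moves.
- robot.close_job(): hands the job in, once; it reports no verdict.
The state is a dict: "t": time; "joint_pos": joint angles; "joint_velocities": joint speeds; "effort": joint torques, N m; "tcp_pos": TCP position; "tcp_rot": TCP orientation; "wrist_force": force on the tool from outside, world axes, zero at the start; "torque": the same for the moment, N m; "opening": opening from 0.0 (shut) to 1.0 (fully open).
Only numpy, scipy, OpenCV 4.12 (cv2) and the standard library are available. Lean on these libraries where they do the work, as an engineer would, in place of code of your own. Each camera call takes 0.05 s, during which the arm holds its last target. There are 200 camera calls.

TASK

Fit every loose drive flange that is there onto a hub of its own on the grey run-in stand, boss up: turn it on the spigot until its three holes line up with the studs and let it sit flat, fully home on the hub face. Only when all of them are home, lift the loose cover off the blue switch box, turn the black selector inside clockwise as far as it goes (pointer to the green mark), and put the cover back on its two pins, flat on the rim. Leave the torch, the green tin and the oil filter behind the stand where they are, and let go of everything.

Things in the scene. Friction and masses are not known exactly. Their poses are not given: they have to be found in the camera images.
- flange_1: drive flange, steel, 0.45 kg, on the bench boss up; may be absent. Round plate 116 mm across, 8 mm thick; boss 42 mm across on its middle, to 46 mm above the underside (grip it across the boss from above, 30 mm up); bore 23.5 mm right through; three 13 mm holes through the plate on a 38 mm radius, 120 degrees apart, one on +x. Origin: centre of underside, z up. Fits any hub
- flange_2: drive flange like flange_1, same sizes, origin and axes; may be absent
- flange_3: drive flange like flange_1, same sizes, origin and axes; may be absent
- stand: run-in stand, fixed: grey slab 120 (x) x 420 (y) mm, 25 mm high, with three hubs 140 mm apart along its y axis, each at another angle in each start. Origin: centre of the underside
- hub_1_seat (a point): centre of the seating face (dark disc, 104 mm across, 31 mm above the bench) of the hub at the stand's +y end; turns with the hub. z up. From the face rise a spigot 20 mm across, 32 mm tall, and three brass studs 8 mm across, 17 mm tall, tips tapered, on a 38 mm radius, 120 degrees apart, one on +x. The spindle is stiff (1.5 N m). A flange fully home has its origin here
- hub_2_seat (a point): centre of the seating face of the middle hub, 31 mm above the bench; sizes, axes and stiffness as hub_1_seat
- hub_3_seat (a point): centre of the seating face of the -y end hub, 31 mm above the bench; sizes, axes and stiffness as hub_1_seat
- switch_box: blue open-topped box, fixed, 150 (x) x 170 (y) x 62 mm high, walls and floor 6 mm; on the left in some starts, on the right in others. Origin: centre of its underside. Two steel pins 8 mm across stand 12 mm above the rim on corner pillars 14 mm square at (+62, +72) and (-62, -72) mm. Selector in the middle of the floor; red mark to -x of it, green mark to +y
- box_rim (a point): centre of the box's opening at rim height (62 mm above the bench); axes as the box. The cover's origin lies here when it is seated
- cover: loose aluminium cover of the box, 150 (x) x 170 (y) x 5 mm, 0.35 kg, with 12.5 mm holes at (+62, +72) and (-62, -72) mm that fit over the pins (a half turn fits too). Origin: centre of its underside. Black bar handle along its x axis over the middle: 90 mm long, 14 mm thick, 22 to 38 mm above the underside, open below; grip it across y
- selector (a joint): angle of the selector knob, rad: 0 at the red mark, 1.5 at its stop at the green mark; grows as it turns clockwise seen from above; starts near 0; stays where it is left (friction 0.06 N m)
- selector_grip (a point): on the selector's axis, 43 mm above the bench, 7 mm below the bar's top, 19 mm below the box rim. Black bar 42 mm long, 14 mm thick, 30 mm tall, on a disc 44 mm across whose top is 20 mm above the bench; the bar lies along this point's x axis, which turns with the knob; white pointer at the -x end
- torch: black and orange torch lying on the bench, 35 x 129 x 36 mm; origin at the centre of its underside. Leave alone
- feeler_tin: small green tin, 46 x 71 x 23 mm; origin at the centre of its underside. Leave alone
- oil_filter: orange oil filter standing upright behind the stand (the nearer of two on the bench), 69 mm across, 78 mm high; origin at the centre of its underside. Leave alone
There are look-alikes about, which are no part of the job. What is shaped like the switch_box but purple is not meant.

How it is judged:
By the outcome, as a careful person would: the job done as asked, in the order asked, and still so for the second after the job is handed in, with the robot touching nothing.
Of flange_1, flange_2, flange_3 only 2 to 3 are there at a start; the rules pass over those that are not, and their reading is None.
At some moment in a run one of flange_1, flange_2, flange_3 may be knocked a few centimetres aside while the robot is not near it.
Once in a run the grip may slacken for a moment while it holds something.
It also fails if it takes over 210 s, if anything falls off the work surface, if the arm or the gripper's body presses on something with over 40 N, if the wrist force passes 120 N, or if a joint passes its speed limit or range.

## Working session

There is one attempt and no reset: what is moved stays moved. The work goes in short steps, each a Python script; the robot and the scene stay as the last script left them, time stands still between calls to the robot, and variables do not carry over. Pictures are saved under pics/ and viewed, about 12 in all and at most 16, crops included, and the job is handed in when it is done.

```bash
ls; mkdir -p pics
python3 - <<'E'
from plant import robot
import cv2,numpy as np
s=robot.sense();print(s,robot.nose_length)
for n in("scene","top"):
    f=robot.grab_frame(n);np.savez(f"pics/{n}0.npz",**f)
    cv2.imwrite(f"pics/{n}0.png",cv2.resize(f["image"][...,::-1],(800,600),interpolation=cv2.INTER_CUBIC))
    print(n,f["fx"],f["fy"],f["cx"],f["cy"],f["R"],f["t"])
E
```

```text
pics
{'t': 0.0, 'joint_pos': array([-1.23591072,  0.4694322 , -0.04858135,  1.53368824,  0.02412132,
        1.14099885, -0.08230295]), 'joint_velocities': array([-9.33458922e-04,  1.46601557e-03,  1.20383289e-03, -6.58684826e-04,
        5.12138643e-05,  1.78204047e-03,  3.63617360e-05]), 'effort': array([-6.04508368e-04, -5.10302317e+01, -4.64817462e-02, -2.37711346e+01,
        1.08325935e-02,  7.62296637e-03,  1.58103376e-05]), 'tcp_pos': array([0.23997771, 0.63030131, 0.24127   ]), 'tcp_rot': array([3.14149579e+00, 1.93789380e-03, 1.20703596e+00]), 'wrist_force': array([-0.7133502 , -0.01490062, -0.26276862]), 'torque': array([-0.00155301,  0.02786952,  0.02520805]), 'opening': 0.9994540484802151} 0.011
scene 496.73963343752786 496.73963343752786 278.9796935726021 214.89564151168193 [[ 9.85923187e-01 -1.67197317e-01  7.25864431e-04]
 [-1.07127307e-01 -6.35025750e-01 -7.65026821e-01]
 [ 1.28371374e-01  7.54179922e-01 -6.43998009e-01]] [-0.6310807   0.05510185  1.54391577]
top 403.5265804420433 403.5265804420433 275.598643945892 205.04098907758754 [[ 0.00287518 -0.99999427  0.00178546]
 [-0.9902679  -0.00309565 -0.13913984]
 [ 0.13914457 -0.00136803 -0.99027113]] [-0.13332908  0.61458956  1.42380607]
```

View pics/top0.png

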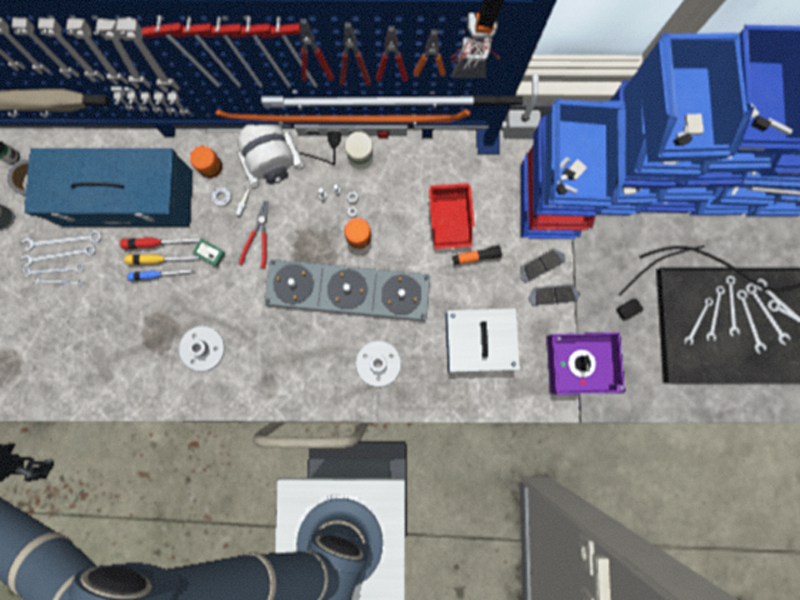

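View pics/scene0.png

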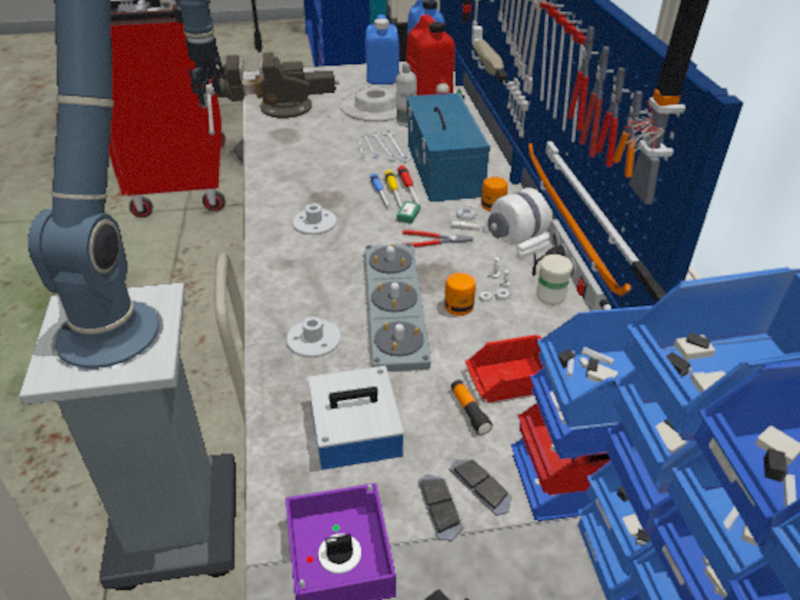

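A: candidates (pixels in the 800x600 top view).
- Flanges: discs at (200,348) and (378,362). There is also a large disc in the far corner of the scene view at (375,100).
- Box: white cover on blue at (483,340), chosen. The purple one at (585,362) is a look-alike.
- Filters: (357,232) is the nearer one, (205,160) the other.

Next I'll check these in rectified close crops.

```bash
cat > h.py <<'E'
import cv2,numpy as np
from plant import robot
def grab(n): return robot.grab_frame(n)
def p2w(f,u,v,z):
    "pixel on plane z -> world"
    d=f["R"].T@np.array([(u-f["cx"])/f["fx"],(v-f["cy"])/f["fy"],1.]);c=-f["R"].T@f["t"]
    return c+d*(z-c[2])/d[2]
def w2p(f,X):
    X=np.atleast_2d(X);q=X@f["R"].T+f["t"];return np.c_[q[:,0]/q[:,2]*f["fx"]+f["cx"],q[:,1]/q[:,2]*f["fy"]+f["cy"]]
def ortho(f,c,z,half=.065,ppm=2000,img=None):
    "orthophoto on plane z: right = -y, down = -x (as in the top view), centre c"
    n=int(2*half*ppm);g=(np.arange(n)+.5)/ppm-half
    Y,X=np.meshgrid(c[1]-g,c[0]-g);P=np.c_[X.ravel(),Y.ravel(),np.full(n*n,z)]
    m=w2p(f,P).astype(np.float32).reshape(n,n,2)
    return cv2.remap(f["image"] if img is None else img,m[...,0],m[...,1],cv2.INTER_CUBIC)
def cloud(f):
    v,u=np.mgrid[:420,:560];z=f["range_z"]
    P=np.stack([(u-f["cx"])/f["fx"]*z,(v-f["cy"])/f["fy"]*z,z],-1)
    P=(P-f["t"])@f["R"];P[z==0]=np.nan;return P
def save(name,img): cv2.imwrite(f"pics/{name}.png",img[...,::-1])
def grid(im,step=40):
    im=im.copy();n=im.shape[0];cv2.drawMarker(im,(n//2,n//2),(0,255,255),cv2.MARKER_CROSS,10,1);return im
E
python3 - <<'E'
from h import *
f=dict(np.load("pics/top0.npz"));s=dict(np.load("pics/scene0.npz"))
pts={}
for n,(u,v,z) in dict(A=(200,348,.046),B=(378,364,.046),h1=(291,283,.063),h2=(346,288,.063),h3=(401,293,.063),box=(483,340,.067),sel=(585,362,.04)).items():
    p=p2w(f,u*.7,v*.7,z);pts[n]=p;print(n,p.round(3),np.hypot(*p[:2]).round(3))
P=cloud(s);print("far",P[70,262],P[150,220], P[232,219])
P=cloud(f);print("bench z sd",np.nanmean(P[215:225,150:170,2]),np.nanstd(P[215:225,150:170,2]))
pan=[grid(ortho(f,pts["A"],.008)),grid(ortho(f,pts["B"],.008)),cv2.resize(s["image"][45:100,230:285],(260,260),interpolation=cv2.INTER_CUBIC)]
pan2=[grid(ortho(f,pts[k],.048)) for k in("h1","h2","h3")]
save("pan1",np.vstack([np.hstack(pan),np.hstack(pan2)]))
E
```

```text
A [0.474 0.353 0.046] 0.591
B [ 0.435 -0.093  0.046] 0.445
h1 [0.637 0.127 0.063] 0.649
h2 [ 0.624 -0.012  0.063] 0.624
h3 [ 0.612 -0.15   0.063] 0.63
box [ 0.495 -0.353  0.067] 0.608
sel [ 0.442 -0.612  0.04 ] 0.755
far [0.72514847 0.98114011 0.05007245] [0.47664454 0.34800477 0.03183422] [ 0.43831697 -0.11175183  0.03623063]
bench z sd -0.000746316831126757 0.0035075372808113852
```

View pics/pan1.png

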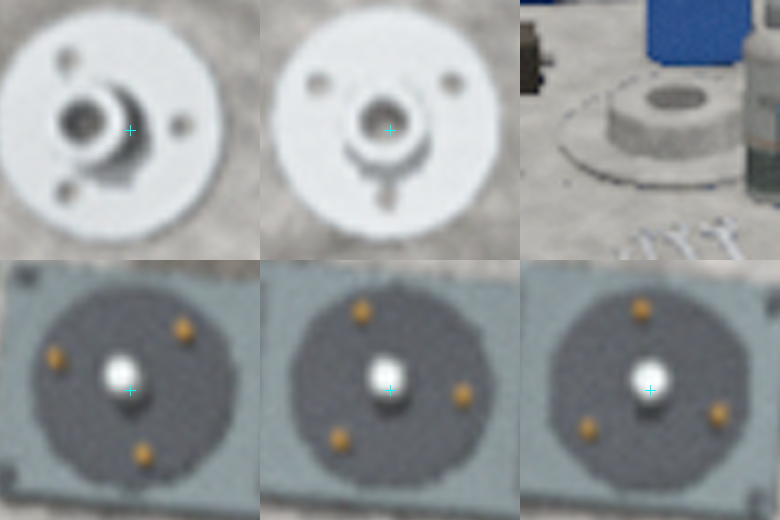

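The close crops show both bench discs are real flanges. Flange A has holes at panel px (67,60), (180,125) and (67,190). Flange B has holes at (58,83), (192,83) and (127,197). The far-corner disc is larger and has no three holes, so it is a look-alike. All three hubs are empty, with their brass studs clearly visible. Next I fit centres and angles and pick up A.

```bash
cat >> h.py <<'E'
def flange(f,c,z=.008,half=.065):
    "centre xy and yaw (mod 120 deg) of a flange whose plate top is at z, near c"
    for _ in range(2):
        im=ortho(f,c,z,half);g=cv2.GaussianBlur(im,(0,0),3).min(-1)
        n,l,st,ce=cv2.connectedComponentsWithStats(((g>203)*255).astype(np.uint8))
        k=1+st[1:,4].argmax();cn=cv2.findContours((l==k).astype(np.uint8),0,2)[0]
        h=cv2.convexHull(np.vstack(cn));(eu,ev),ax,_a=cv2.fitEllipse(h)
        c=np.array([c[0]-(ev/2000-half),c[1]-(eu/2000-half)])
    im=ortho(f,c,z,half).mean(-1).astype(np.float32)
    th=np.deg2rad(np.arange(120));n=im.shape[0]/2;best=0
    for r in np.arange(35,42):
        best=best+sum(np.array([cv2.getRectSubPix(cv2.GaussianBlur(im,(0,0),5),(1,1),(n-r*2*np.sin(t+k),n-r*2*np.cos(t+k)))[0,0] for t in th]) for k in(0,2*np.pi/3,4*np.pi/3))
    w=np.clip(np.median(best)-best,0,None)**2
    return c,np.angle((w*np.exp(3j*th)).sum())/3,ax
def kab(f,c,px,z=.045,zc=.048):
    "px: hand-read stud pixels in the ortho of plane zc -> centre, yaw mod 120"
    W=[]
    for u,v in px:
        p=np.array([c[0]-(v/2000-.065),c[1]-(u/2000-.065),zc]);q=w2p(f,p)[0];W.append(p2w(f,*q,z)[:2])
    W=np.array(W);m=W.mean(0);d=(W-m)@[1,1j];return m,np.angle((d**3).sum())/3,abs(d)
E
python3 - <<'E'
from h import *
f=dict(np.load("pics/top0.npz"));s=dict(np.load("pics/scene0.npz"))
for n,c in dict(A=(.474,.353),B=(.435,-.093)).items():
    for nm,q in(("top",f),("scene",s)):
        c1,y,ax=flange(q,np.array(c)+(0,.012 if n=="A" else 0));print(n,nm,c1.round(4),np.rad2deg(y).round(1),ax)
H=dict(h1=((291,283),[(55,98),(183,69),(143,194)]),h2=((346,288),[(102,51),(203,134),(79,179)]),h3=((401,293),[(122,49),(199,153),(69,168)]))
for n,((u,v),px) in H.items():
    c=p2w(f,u*.7,v*.7,.063);m,y,r=kab(f,c,px);print(n,m.round(4),np.rad2deg(y).round(1),r.round(4))
    # brass blobs, both cameras
    for nm,q in(("top",f),("scene",s)):
        im=ortho(q,m,.045).astype(int);mk=((im[...,0]-im[...,2]>55)*255).astype(np.uint8)
        k,l,st,ce=cv2.connectedComponentsWithStats(mk);i=1+np.argsort(-st[1:,4])[:3]
        W=np.c_[m[0]-(ce[i,1]/2000-.065),m[1]-(ce[i,0]/2000-.065)];d=(W-W.mean(0))@[1,1j]
        print("   ",nm,W.mean(0).round(4),np.rad2deg(np.angle((d**3).sum())/3).round(1),abs(d).round(4),st[i,4])
E
```

```text
A top [0.4768 0.3646] 29.8 (220.2154998779297, 221.30514526367188)
A scene [0.5132 0.3646] -52.6 (55.25829315185547, 104.13043212890625)
B top [ 0.4398 -0.0903] -59.4 (223.9688720703125, 228.85354614257812)
B scene [ 0.4    -0.0926] 6.7 (56.827579498291016, 150.6030731201172)
h1 [0.6419 0.129 ] -47.5 [0.0378 0.0381 0.0378]
    top [0.6417 0.1287] -47.7 [0.038  0.0378 0.0379] [183 175 135]
    scene [0.6573 0.1193] 51.0 [0.0586 0.0295 0.0547] [620 576 538]
h2 [ 0.6291 -0.0103] 20.1 [0.0376 0.0381 0.0379]
    top [ 0.6286 -0.0103] 20.2 [0.0377 0.0377 0.038 ] [171 167 165]
    scene [ 0.6269 -0.02  ] 20.0 [0.0374 0.0376 0.0373] [478 458 404]
h3 [ 0.6158 -0.1498] 6.4 [0.0375 0.0376 0.0379]
    top [ 0.6154 -0.1495] 6.3 [0.0378 0.0379 0.038 ] [160 148 123]
    scene [ 0.6137 -0.1576] 6.9 [0.0374 0.0379 0.0372] [488 462 426]
```

```bash
cat >> h.py <<'E'
D=np.deg2rad
def down(yaw): return [np.pi,0,yaw]
def st(tag=""):
    s=robot.sense();print(tag,"t%.1f"%s["t"],s["tcp_pos"].round(4),"yaw %.1f"%np.rad2deg(s["tcp_rot"][2]),"F",s["wrist_force"].round(1),"op %.3f"%s["opening"],"T",s["torque"].round(2));return s
def pick(c,yaw,z=.022,up=.17,op=1.0,N=70):
    robot.grip(op);robot.goto([*c,z+.09],down(yaw));robot.move_straight([*c,z],.12)
    robot.grip(0,N);st("gripped");robot.move_straight([*c,up],.15);return st("lifted")
E
python3 - <<'E'
from h import *
for p,y in(((.4768,.3646),17),((.6417,.1288),59.5)):
    print(robot.inverse_kinematics([*p,.1],down(D(y))))
robot.goto([.4768,.3646,.2],down(D(17)))
pick((.4768,.3646),D(17))
robot.goto([.6417,.1288,.17],down(D(17+42.6)));st("over hub")
print(robot.move_straight([.6417,.1288,.022+.035],.05,contact_N=10));st("contact")
E
```

```text
[-0.8662305   0.50673385  0.19158713  1.85728502 -0.13051235  0.78964166
 -0.30937436]
[-0.4342402   0.5847849   0.24405326  1.7249854  -0.17794649  0.85347872
  0.9266398 ]
gripped t3.5 [0.4768 0.3648 0.0229] yaw 17.0 F [-1.7 -0.6  5. ] op 0.478 T [-0.21  0.4   0.01]
lifted t4.6 [0.476  0.364  0.1687] yaw 17.0 F [ 0.2 -0.3 -5.4] op 0.475 T [ 0.02  0.04 -0.03]
over hub t5.7 [0.6408 0.1307 0.1693] yaw 59.7 F [-0.8  0.2 -5.4] op 0.479 T [ 0.15 -0.02 -0.01]
False
contact t8.1 [0.6419 0.1288 0.0572] yaw 59.6 F [-0.2  0.  -4.6] op 0.477 T [-0.06 -0.01  0.04]
```

Run:
```python
from h import *
print(robot.move_straight([.6417,.1288,.048],.03,contact_N=8));s=st("contact")
robot.grip(1.0);st("released")
p=robot.sense()["tcp_pos"];robot.move_straight([p[0],p[1],.2],.15)
robot.goto([.40,.36,.25],down(D(40)));st()
f=grab("top");np.savez("pics/top1.npz",**f);s=grab("scene");np.savez("pics/scene1.npz",**s)
c1,y,ax=flange(f,np.array([.6417,.1288]),.039);print("A on hub",c1.round(4),np.rad2deg(y),ax)
c1,y,ax=flange(f,np.array([.4398,-.0903]));print("B",c1.round(4),np.rad2deg(y),ax)
P=cloud(f);d=np.hypot(P[...,0]-.6417,P[...,1]-.1288);m=(d>.045)&(d<.054);print("plate z",np.nanmedian(P[m][:,2]))
a=ortho(f,(.6417,.1288),.039);b=ortho(f,(.4398,-.0903),.008)
q=w2p(s,[.6417,.1288,.05])[0].astype(int);c=cv2.resize(s["image"][q[1]-35:q[1]+35,q[0]-35:q[0]+35],(260,260),interpolation=cv2.INTER_CUBIC)
save("pan2",np.hstack([a,b,c]))
```

```text
True
contact t8.4 [0.6424 0.129  0.0539] yaw 59.6 F [-0.4 -1.1  4.5] op 0.478 T [-0.17  0.31 -0.04]
released t8.9 [0.641  0.1294 0.052 ] yaw 59.6 F [1.1 0.5 0.2] op 0.999 T [-0.01  0.03  0.01]
 t11.3 [0.401  0.3591 0.2497] yaw 39.9 F [ 0.1  0.3 -0.2] op 0.998 T [-0.03  0.02  0.02]
A on hub [0.6433 0.1295] -47.003445696033126 (222.73895263671875, 223.86126708984375)
B [ 0.4399 -0.0903] -59.35814231246636 (225.17526245117188, 230.4849853515625)
plate z 0.03876715712151981
```

View pics/pan2.png

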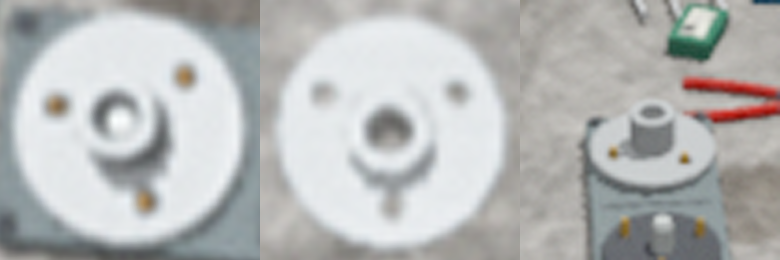

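The picture shows A flat on hub 1, with the studs in its holes at (57,104), (185,76) and (145,200), and the plate top at 38.8 mm. B hasn't moved. Next, B goes on hub 3.

Run:
```python
from h import *
c=(.4399,-.0903);h=(.6156,-.1496)
robot.goto([.45,.1,.25],down(D(15)))
pick(c,D(17),up=.15)
robot.goto([*h,.17],down(D(17-54.3)));st("over hub")
if robot.sense()["opening"]>.44:
    r=robot.move_straight([*h,.057],.05,contact_N=10);st("contact %s"%r)
    if not r: r=robot.move_straight([*h,.048],.03,contact_N=8);st("seat %s"%r)
```

```text
gripped t15.0 [ 0.4397 -0.0903  0.0228] yaw 17.0 F [-3.2  0.4  9.7] op 0.476 T [ 0.04  0.57 -0.05]
lifted t16.0 [ 0.4389 -0.0901  0.1491] yaw 17.0 F [-0.2 -0.3 -5.5] op 0.477 T [0.   0.05 0.04]
over hub t16.8 [ 0.6143 -0.1492  0.168 ] yaw -37.3 F [-1.4 -0.7 -5.6] op 0.480 T [-0.02  0.03  0.01]
contact False t19.2 [ 0.6158 -0.1496  0.0572] yaw -37.3 F [-0.2 -0.1 -5.7] op 0.481 T [-0.01 -0.06 -0.  ]
seat True t19.4 [ 0.6163 -0.1499  0.0539] yaw -37.3 F [0.7 0.4 4.3] op 0.476 T [ 0.11  0.23 -0.04]
```

Run:
```python
from h import *
robot.grip(1.0);p=robot.sense()["tcp_pos"];robot.move_straight([p[0],p[1],.2],.15)
robot.goto([.42,.12,.3],down(D(15)));robot.goto([.38,.38,.3],down(D(45)));st()
f=grab("top");np.savez("pics/top2.npz",**f);s=grab("scene");np.savez("pics/scene2.npz",**s)
P=cloud(f)
for h in((.6417,.1288),(.6156,-.1496)):
    c1,y,ax=flange(f,np.array(h),.039);d=np.hypot(P[...,0]-c1[0],P[...,1]-c1[1]);m=(d>.045)&(d<.054)
    q=P[m];q=q[~np.isnan(q[:,2])];A=np.c_[q[:,:2]-c1,np.ones(len(q))];co=np.linalg.lstsq(A,q[:,2],rcond=None)[0]
    print(c1.round(4),np.rad2deg(y).round(1),"plane",co.round(4))
# cover
c=np.array([.495,-.353]);im=ortho(f,c,.067,.12);g=cv2.GaussianBlur(im,(0,0),2)
n,l,stt,ce=cv2.connectedComponentsWithStats(((g.min(-1)>185)*255).astype(np.uint8));k=l[300,180] or 1+stt[1:,4].argmax()
cn=cv2.findContours((l==k).astype(np.uint8),0,2)[0];r=cv2.minAreaRect(np.vstack(cn));print(r)
print("centre",c-(np.array(r[0])[::-1]/2000-.12))
a=cv2.resize(im,(400,400));b=ortho(f,c,.1,.12);b=cv2.resize(b,(400,400))
save("pan3",np.hstack([a,b]))
save("ov",cv2.resize(s["image"],(800,600)))
```

```text
t23.4 [0.3813 0.3778 0.3   ] yaw 44.8 F [ 0.9 -0.4  0.3] op 1.002 T [-0.    0.01  0.  ]
[0.6432 0.1295] -47.1 plane [-0.003  -0.0034  0.0385]
[ 0.6152 -0.1496] 6.8 plane [-0.0016  0.0033  0.0389]
((250.43313598632812, 233.29356384277344), (309.4446716308594, 369.60736083984375), 88.8929672241211)
centre [ 0.49835322 -0.35821657]
```

View pics/pan3.png

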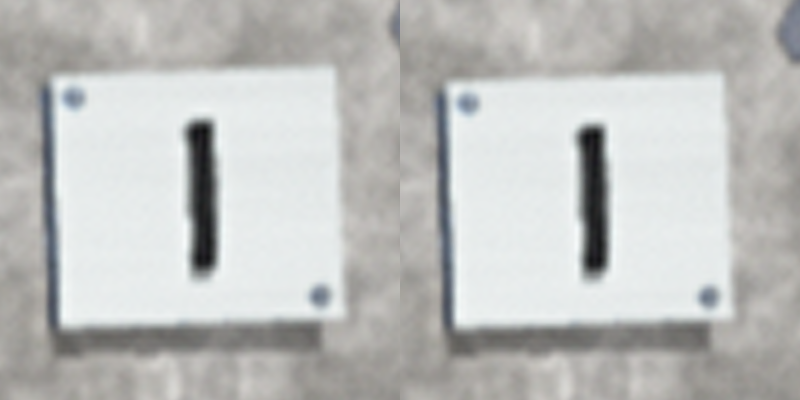

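View pics/ov.png

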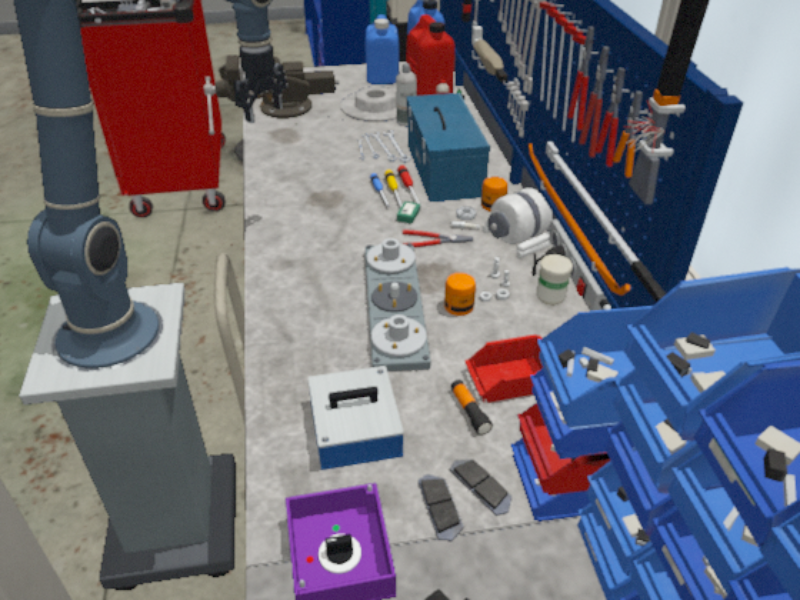

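The overview shows both flanges home (plates level at 39 mm), the middle hub empty and the decoys untouched. There is no third flange. The cover's pins are at crop px (73,97) and (320,296), which gives a centre of about (0.497,-0.351) and a yaw of about 1.9°. Next, I lift the cover off and set it on the free bench.

Run:
```python
from h import *
f=dict(np.load("pics/top2.npz"));c=np.array([.495,-.353])
W=np.array([p2w(f,*w2p(f,[c[0]-(v*.0006-.12),c[1]-(u*.0006-.12),.067])[0],.074)[:2] for u,v in((73,97),(320,296))]);print("pins mid",W.mean(0))
b=W.mean(0)*.5+np.array([.4967,-.3512])*.5;yaw=D(1.9)-np.pi/2;print(b)
robot.goto([.42,.1,.3],down(D(0)));robot.goto([*b,.2],down(yaw))
robot.grip(.6);s=st();r=robot.move_straight([*b,.085],.1,contact_N=10);st("down %s"%r)
robot.grip(0,70);st("gripped");r=robot.move_straight([*b,.25],.1);s=st("lifted")
if s["opening"]>.1:
    d=[.46,.05];robot.goto([*d,.25],down(yaw));st("carry")
    r=robot.move_straight([*d,.018],.1,contact_N=6);st("set %s"%r)
```

```text
pins mid [ 0.49667755 -0.34981513]
[ 0.49668877 -0.35050757]
 t26.7 [ 0.4968 -0.3503  0.2001] yaw -88.1 F [-0.3  0.5  0.5] op 0.600 T [ 0.01  0.03 -0.01]
down False t28.0 [ 0.497  -0.351   0.0857] yaw -88.1 F [-0.7 -0.3 -0.9] op 0.600 T [-0.01  0.03 -0.  ]
gripped t28.5 [ 0.497  -0.3511  0.0857] yaw -88.1 F [ 0.3 -0.5  3.5] op 0.149 T [-0.1   0.06  0.07]
lifted t30.3 [ 0.4964 -0.3503  0.2494] yaw -88.1 F [-0.3  0.2 -5.5] op 0.146 T [-0.03  0.    0.01]
carry t31.8 [0.4605 0.0489 0.2503] yaw -88.2 F [ 0.8 -0.1 -4.5] op 0.151 T [ 0.05  0.02 -0.01]
set True t33.8 [0.4599 0.0499 0.0237] yaw -88.1 F [-0.4  0.6  6.8] op 0.151 T [ 0.08  0.22 -0.02]
```

Run:
```python
from h import *
robot.grip(.6);robot.move_straight([.46,.05,.25],.15);robot.goto([.38,.38,.3],down(D(0)));st()
f=grab("top");np.savez("pics/top3.npz",**f);s=grab("scene");np.savez("pics/scene3.npz",**s)
c=(.4967,-.3505);a=ortho(f,c,.05,.095);q=w2p(s,[*c,.05])[0].astype(int)
b=cv2.resize(s["image"][q[1]-50:q[1]+50,q[0]-50:q[0]+50],(400,400),interpolation=cv2.INTER_CUBIC)
save("pan4",np.hstack([cv2.resize(a,(400,400)),b]))
```

```text
t37.2 [0.3809 0.3784 0.2998] yaw -0.2 F [ 0.8  0.1 -0.1] op 0.601 T [-0.03 -0.02  0.01]
```

View pics/pan4.png

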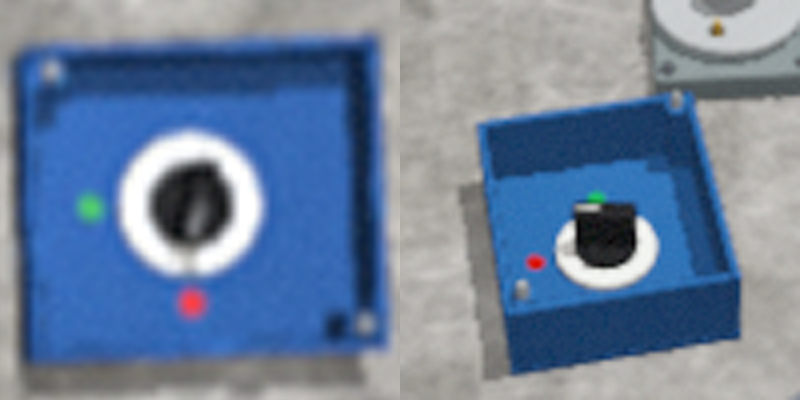

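The crop shows the box open, the white disc centred at px (191,204), red at (192,303), green at (90,208) and the bar pointing roughly at red. I'll take one closer crop for the bar angle.

Run:
```python
from h import *
f=dict(np.load("pics/top3.npz"));s=dict(np.load("pics/scene3.npz"))
c=np.array([.4967-(204*.000475-.095),-.3505-(191*.000475-.095),.05])
c=p2w(f,*w2p(f,c)[0],.02);print(c)
P=cloud(f);d=np.hypot(P[...,0]-c[0],P[...,1]-c[1]);m=(d<.03)&(P[...,2]>.038);print("bar top pts",m.sum(),np.nanmean(P[m],0),[np.rad2deg(np.arctan2(*np.linalg.svd(P[m][:,:2]-P[m][:,:2].mean(0))[2][0][::-1]))])
a=cv2.resize(ortho(f,c,.05,.035,4000),(400,400));b=cv2.resize(ortho(s,c,.05,.035,4000),(400,400))
for im in(a,b):
  for k in range(4): cv2.line(im,(100*k,0),(100*k,8),(255,255,0),1)
save("pan5",np.hstack([a,b]))
```

```text
[ 0.4965415  -0.35072274  0.02      ]
bar top pts 49 [ 0.49454286 -0.35058781  0.04864473] [np.float64(167.54797283403212)]
```

View pics/pan5.png

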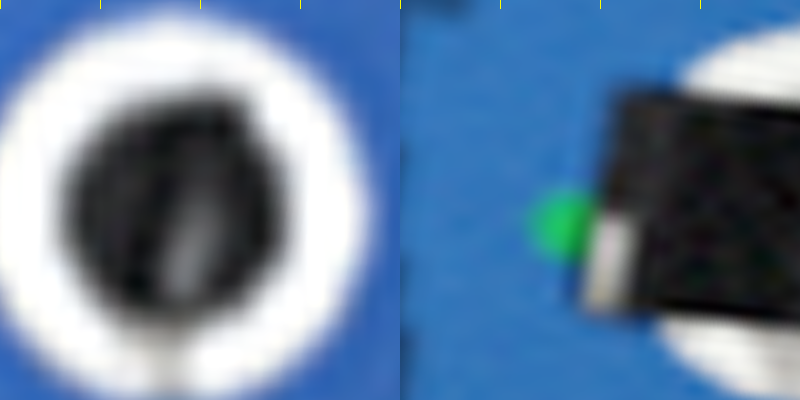

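Run:
```python
from h import *
c=[.4966,-.3507]
robot.goto([.42,.1,.3],down(D(40)));robot.goto([*c,.2],down(D(78)));robot.grip(.5);st()
r=robot.move_straight([*c,.036],.08,contact_N=8);st("down %s"%r)
robot.grip(0,30);st("grip")
for y in list(range(66,5,-12))+[4,2,0]:
    robot.goto([*c,.036],down(D(y)));s=st("turn")
    if abs(s["torque"][2])>1: break
```

```text
t40.6 [ 0.4972 -0.3498  0.2003] yaw 78.1 F [-0.2 -0.5 -0.2] op 0.499 T [-0.01  0.05 -0.01]
down False t42.8 [ 0.4968 -0.3508  0.0364] yaw 78.0 F [-1.3  0.1  0.3] op 0.500 T [-0.01  0.03  0.01]
grip t43.1 [ 0.4964 -0.3521  0.0365] yaw 78.0 F [-0.7 -3.1  1. ] op 0.156 T [-0.64  0.19  0.07]
turn t43.4 [ 0.4965 -0.3519  0.0364] yaw 66.2 F [-1.8 -4.   3.2] op 0.157 T [-0.77  0.32 -0.01]
turn t43.7 [ 0.4967 -0.3516  0.0364] yaw 54.3 F [-1.3 -4.1  4.1] op 0.158 T [-0.88  0.35 -0.08]
turn t44.0 [ 0.4969 -0.3514  0.0364] yaw 42.3 F [-2.6 -4.2  4.9] op 0.157 T [-0.88  0.2  -0.08]
turn t44.3 [ 0.4971 -0.3513  0.0364] yaw 30.2 F [-1.  -3.9  4. ] op 0.155 T [-0.82  0.1  -0.  ]
turn t44.5 [ 0.4973 -0.3512  0.0364] yaw 18.3 F [ 0.1 -4.5  5. ] op 0.156 T [-0.81  0.05 -0.03]
turn t44.8 [ 0.4976 -0.3512  0.0364] yaw 6.3 F [ 0.6 -4.1  4.7] op 0.154 T [-0.77 -0.04 -0.05]
turn t45.1 [ 0.4976 -0.3512  0.0364] yaw 4.5 F [-0.4 -3.8  5.5] op 0.155 T [-0.9   0.01  0.84]
turn t45.3 [ 0.4976 -0.3512  0.0365] yaw 2.7 F [-0.2 -4.3  5.4] op 0.161 T [-0.97  0.07  1.51]
```

Run:
```python
from h import *
c=[.4966,-.3507]
robot.grip(.5);p=robot.sense()["tcp_pos"];robot.move_straight([p[0],p[1],.22],.12);st()
robot.goto([.38,.38,.3],down(D(0)))
f=grab("top");np.savez("pics/top4.npz",**f);s=grab("scene")
a=cv2.resize(ortho(f,c,.05,.06,4000),(260,260));b=cv2.resize(ortho(s,c,.05,.06,4000),(260,260))
d=cv2.resize(ortho(f,(.46,.05),.005,.115,2000),(260,260))
save("pan6",np.hstack([a,b,d]))
```

```text
t47.4 [ 0.4961 -0.3495  0.2192] yaw 2.0 F [-0.7  0.3  0.5] op 0.501 T [-0.   -0.01 -0.04]
```

View pics/pan6.png

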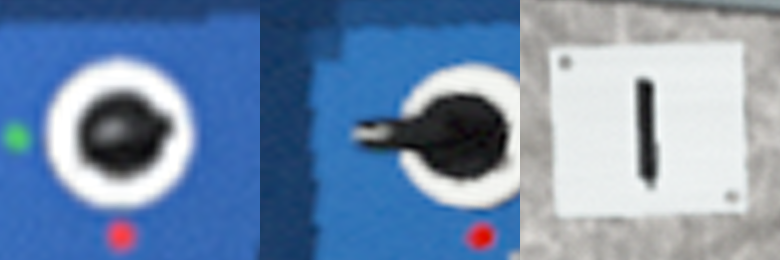

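The pointer is at the green mark in both views. The cover lies flat at about (0.461,0.051) with yaw 2°, as I left it. Next, I put it back.

Run:
```python
from h import *
yaw=D(1.9)-np.pi/2;b=[.49669,-.35051];d=[.46,.05]
robot.goto([*d,.15],down(yaw));robot.grip(.6);robot.move_straight([*d,.0237],.1,contact_N=10);st("down")
robot.grip(0,70);s=st("gripped");robot.move_straight([*d,.25],.12);s=st("lifted")
if s["opening"]>.1:
    robot.goto([*b,.25],down(yaw));robot.move_straight([*b,.115],.1);s=st("over")
    if s["opening"]>.1:
        r=robot.move_straight([*b,.080],.03,contact_N=6);st("set %s"%r)
```

```text
down t53.2 [0.4604 0.05   0.0242] yaw -88.1 F [ 0.3  0.6 -0.7] op 0.601 T [-0.   -0.01 -0.01]
gripped t53.6 [0.4603 0.05   0.0242] yaw -88.1 F [-1.4  0.4  5.8] op 0.152 T [-0.01  0.23  0.03]
lifted t55.6 [0.4597 0.0499 0.2495] yaw -88.1 F [ 0.5  0.1 -4.5] op 0.150 T [ 0.05 -0.01 -0.03]
over t58.6 [ 0.4971 -0.3509  0.1157] yaw -88.1 F [ 0.   0.1 -4.8] op 0.146 T [-0.01  0.    0.  ]
set True t59.5 [ 0.4966 -0.3504  0.0862] yaw -88.1 F [-0.6  1.   5.1] op 0.149 T [ 0.13  0.03 -0.03]
```

Run:
```python
from h import *
robot.grip(.6);st("rel");robot.move_straight([.4967,-.3504,.25],.12);robot.goto([.42,.1,.3],down(D(0)));robot.goto([.38,.38,.3],down(D(20)));st()
f=grab("top");s=grab("scene");P=cloud(f)
for h in((.6417,.1288),(.6156,-.1496)):
    c1,y,ax=flange(f,np.array(h),.039);d=np.hypot(P[...,0]-c1[0],P[...,1]-c1[1]);m=(d>.045)&(d<.054);print(c1.round(4),np.rad2deg(y).round(1),np.nanmedian(P[m][:,2]).round(4))
q=P-[.4967,-.3508,0];m=(abs(q[...,0])<.065)&(abs(q[...,1])<.075)&(q[...,2]<.078)&(q[...,2]>.03)
A=np.c_[q[m][:,:2],np.ones(m.sum())];co,*_=np.linalg.lstsq(A,q[m][:,2],rcond=None);print("cover plane",co.round(4),m.sum())
a=cv2.resize(ortho(f,(.495,-.353),.067,.12),(390,390))
k=w2p(s,[.4967,-.3508,.06])[0].astype(int);b=cv2.resize(s["image"][k[1]-50:k[1]+50,k[0]-50:k[0]+50],(390,390),interpolation=cv2.INTER_CUBIC)
save("pan7",np.hstack([a,b]));save("fin",cv2.resize(s["image"],(800,600)))
```

```text
rel t60.0 [ 0.4957 -0.3491  0.0846] yaw -88.1 F [-0.1  0.2 -0.6] op 0.602 T [-0.04  0.04 -0.  ]
 t64.3 [0.3813 0.3779 0.3003] yaw 19.8 F [ 0.2 -0.1 -0.3] op 0.599 T [-0.04  0.    0.01]
[0.6442 0.13  ] -47.1 0.0387
[ 0.6152 -0.1497] 6.7 0.0384
cover plane [-0.0032  0.0016  0.0667] 1408
```

View pics/pan7.png

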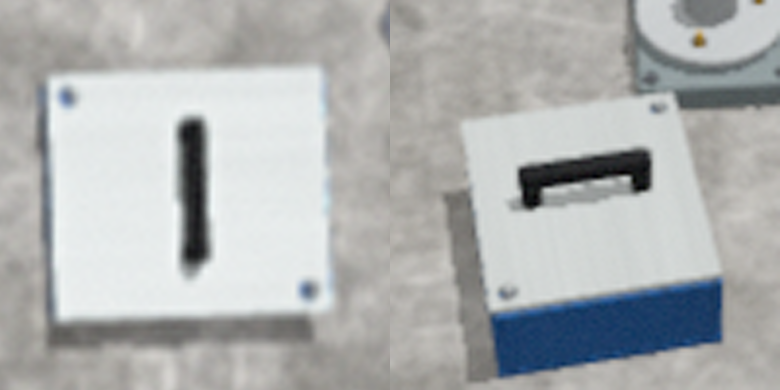

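View pics/fin.png

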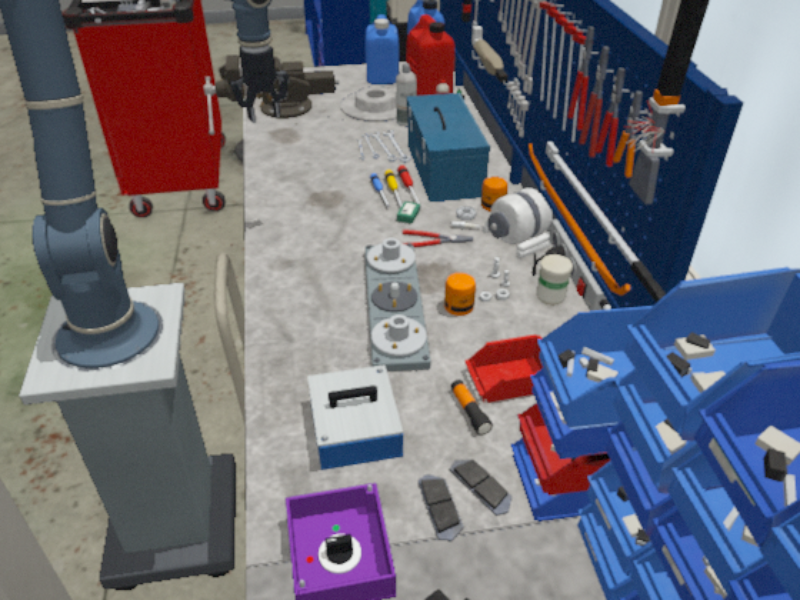

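The cover is back on both pins, at crop px (67,96) and (309,289), and lies flat with its top at 66.7 mm. Both flanges are home and everything else is where it was.

```bash
python3 -c "
from plant import robot
robot.close_job()"
```

```text
the job is handed in; nothing more can be done
```

The job is done and handed in after about 64 s of robot time. No drop, knock or grip slip showed.

- **Flanges:** Only two were on the bench; I saw no third in either camera. One is on the +y end hub and the other on the -y end hub. Both went down over the studs without any searching. Their plate tops measured about 38.5 mm (39 mm nominal) and level.
- **Cover and selector:** After both flanges were home, I lifted the cover off and set it on the bench. I turned the selector clockwise until the wrist torque rose at its stop. Pictures from both cameras showed the pointer at the green mark. The cover then went back onto its two pins, flat on the rim, with its top at 66.7 mm (67 mm nominal).
- **Left alone:** The torch, green tin and oil filter show no change in the last picture. The gripper is clear of everything.

No check failed. Re-measured positions differed by up to about 2 mm, which matches the camera calibration. The selector could not be seen again once the cover was back on.

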